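# Hold the shutter open for a test exposure

## Task

Lift the coated glass plate off its drying stand by its edges, never touching the coated upper face, and set it down (do not drop it) coated side up in the guides on the light box's window, with the shutter still closed. Once the plate is seated and let go, pull the black spring-return shutter handle out until its pointer lines up with the steel index on the scale, and hold it there: the program finishes while the robot is still holding the handle, because the spring would close the shutter. Leave the tape roll, ink jar and spatula alone.

Things in the scene. Friction and masses are not known exactly. Their poses are not given: they have to be found in the camera images.
- plate_center (a point): centre of the loose glass plate, 90 mm (own x) by 56 mm (own y) by 6 mm thick, about 75 g, level on the drying stand, grey-green coated face up (own z). The coating, up to 4 mm from the edges, must not be touched. Grip it across the 56 mm at the middle of its long edges. On the stand its underside is 30 mm above the table; seated on the window, 62 mm
- nest (a point): centre of the top of the light box's raised white window, 62 mm above the table, where the plate's underside rests (plate centre 3 mm above this point). x: along the seated plate's 90 mm side; y: direction in which the shutter is pulled out; z up. The window is 84 by 44 mm, so the seated plate overhangs it by 6 mm along each long edge
- handle (a point): grip centre of the black shutter handle, an upright bar 36 mm wide in nest x, 14 mm thick in nest y (the pull direction), top 80 mm above the table; the point is on its mid-plane, 16 mm below its top. It stands on a flat slide whose top is 26 mm above the table. When closed it is 135 mm from the nest centre along +y, its centre 60 mm out from the box wall. Axes as the nest
- stand: fixed wooden drying stand, 130 by 90 mm base, 8 mm high, origin at the centre of its underside. Two cross bars (10 mm thick, at own x = -30 and +30 mm) carry the plate; their end stops rise 4 mm beside the plate. Between the bars, beside the middle of the plate's long edges, fingers have free space down to the base
- unit: the fixed grey light box, 150 by 150 mm, top 50 mm above the table; origin on the table under the nest, axes as the nest. Six thin outward-leaning guides (tops 72 mm above the table) frame the window: one at the middle of each short plate edge, two near the corners of each long edge, 2 to 4 mm play; the middle 60 mm of each long edge is free for fingers
- shutter (a joint): how far the shutter is pulled out, in m along nest +y: 0 closed, 0.085 end stop. A spring always pulls it closed: about 4 N when closed, 10 N at 65 mm; it snaps shut if let go
- pointer (a point): tip of the small steel pointer fixed to the foot of the shutter handle, at the handle's mid-plane, 34 mm to nest +x of the handle centre, 28 mm above the table; moves with the handle
- index_tip (a point): tip of the nose of the fixed dark steel index clip on the scale beside the slide, 35 to 65 mm further out along nest +y than the pointer of the closed shutter; the clip's top knob is 39 mm above the table. The pointer is at the mark when it has the same nest y as this tip
- plate: the same glass plate; origin at the centre of its underside
- tape: bystander: roll of tape lying flat, 90 mm across, 24 mm high; origin at the centre of its underside
- ink_jar: bystander: closed jar, 68 mm across, 85 mm high; origin at the centre of its underside
- spatula: bystander: ink spatula 200 mm long, lying flat
Not all that is in view belongs to the job. Several things have the shape of the plate; the one meant has the colours described above.

How it is judged:
By the outcome, as a careful person would: the job done as asked, in the order asked, and still so for the second after the job is handed in, while the arm keeps its last pose, push and grip.
It also fails if it takes over 53 s, if anything falls off the work surface, if the arm or the gripper's body presses on something with over 40 N, if the wrist force passes 120 N, or if a joint passes its speed limit or range.

## Robot

A 6-joint arm with a two-finger parallel gripper is mounted at the origin on the work surface. World frame = base frame: x ahead of the robot, y to its left, z up, the work surface at z = 0. Lengths are in m, angles in rad, forces in N, time in s.
With the tool pointing down it reaches from about 0.25 to 0.725 m from the base axis. Payload 4 kg.
Tool frame: the origin (TCP) lies at the very end of the fingers, on their centre line; the grasp point (between the pads) lies 19 mm behind it; x points along the fingers, z is the direction in which the jaws open and shut, and the axes are right-handed (so a half turn about x gives the same grasp; the last joint's range is limited). The gripper opens to 85 mm and grips with 20 to 120 N. Pads are 22 mm wide; open, the fingers measure 114 mm over their backs; the gripper's body (76 mm by 85 mm) begins 54 mm behind the grasp point. The pads swing forward as they close: fully open they stand 13 mm farther back than shut.
Start: joints at [-1.141, 0.241, 0.005, 1.335, 0, 1.571], TCP at [0.208, -0.455, 0.231] pointing down, gripper open.
Joint ranges: [-2.72, 2.72], [-1.05, 1.87], [-1.09, 1.28], [-1.99, 2.15], [-1.42, 1.44], [-3.14, 3.14]. Speed limits (rad/s): [2.79, 2.79, 3.14, 3.14, 3.14, 3.14].

## Interface

Orientations are given as a unit quaternion [x, y, z, w].
In Python, from workcell import bot gives the robot as it stands.
- The arm moves only by the tool step_arm, never from a script. Its argument "series" is a list of rows, each an object of numbers: "x", "y", "z": the shift along the world's x, y, z in cm; "twist": the turn about the world's z in degrees; "jaw": the finger opening in cm, from 0 to 8.54. In form: [{"x": .., "y": .., "z": .., "twist": .., "jaw": ..}, ...]. A call has 1 to 10 rows; each row is the pose to reach, as a shift and turn from the pose measured when the call began; what a row does not reach only later rows make up. A row lasts 1/12 s, in which the tool goes at most 41.7 mm and 7.16 degrees, less where a joint would pass 70% of its speed; a pose out of reach is approached as far as the arm can. A call with a gripper value outside its range is refused whole. The fingers move at their own pace and stop on an object; the grip force is fixed at half the most. Time passes only in rows, so rows that repeat a pose let the fingers close. It gives the time, the measured TCP pose, the force and the opening at its end, in the units of the state.
- bot.get_obs(): the state, without advancing time (a new reading comes with each control period).
- bot.camera(name): name is "scene" or "top" or "wrist"; returns (picture, depth): 384x512x3 uint8, red, green, blue; 384x512 float32, m along the optical axis (not along the pixel's ray), 0 where there is no reading.
- bot.camera_info(name): a dict with "camera_matrix" (3x3 intrinsics, pixels), "R" (3x3) and "t" (3): a world point X has camera coordinates R X + t; the wrist camera has in their place "mount" (4x4, takes a point from camera to tool coordinates, whose origin is the TCP and whose axes are the tool frame's). Camera axes: x right, y down, z forward; pixel columns grow to the right and rows downward; lengths in m; the calibration is good to about 2 mm. A picture is of the moment at which its call begins: read the wrist's pose just before it. camera_info takes no time and is no camera call.
- bot.job_done(): hands the job in, once; it reports no verdict.
The state is a dict: "clock": time; "joint_pos": joint angles; "joint_vel": joint speeds; "tau": joint torques, N m; "eef_pos": TCP position; "tool_rot": TCP orientation; "ft_force": force on the tool from outside, world axes, zero at the start; "ft_torque": the same for the moment, N m; "grip_width": finger opening in m.
Only numpy, scipy, OpenCV 4.12 (cv2) and the standard library are available. Lean on these libraries where they do the work, as an engineer would, in place of code of your own. Each camera call takes 0.05 s, during which the arm holds its last target.

## Working session

There is one attempt and no reset: what is moved stays moved. The work goes in short steps, Python scripts to look and compute and a tool call to move; the robot and the scene stay as the last step left them, time stands still between calls to the robot, and variables do not carry over. Pictures are saved under pics/ and viewed, and the job is handed in when it is done.

Besides the shell and the picture viewer there is one more tool, called after ">>>" by a JSON object that holds its "fn" and its "kwargs", one argument or row to a line. step_arm: Moves the arm, as the interface text tells. Its arguments: {"type":"object","properties":{"series":{"type":"array","items":{"type":"object","properties":{"x":{"type":"number"},"y":{"type":"number"},"z":{"type":"number"},"twist":{"type":"number"},"jaw":{"type":"number"}}}}},"required":["series"]}

```bash
mkdir -p pics; ls; cat > h.py <<'E'
import numpy as np, cv2, pickle
from workcell import bot
def snap(name,tag):
    o=bot.get_obs(); p,d=bot.camera(name); cv2.imwrite(f'pics/{tag}.png',cv2.cvtColor(p,cv2.COLOR_RGB2BGR)); 
    pickle.dump((o,p,d,bot.camera_info(name)),open(f'{tag}.pkl','wb')); return o,p,d
def load(tag): return pickle.load(open(f'{tag}.pkl','rb'))
def pose(o,ci):
    from scipy.spatial.transform import Rotation as Ro
    if 'mount' in ci:
        T=np.eye(4);T[:3,:3]=Ro.from_quat(o['tool_rot']).as_matrix();T[:3,3]=o['eef_pos']
        return T@np.array(ci['mount'])
    T=np.eye(4);R=np.array(ci['R']);T[:3,:3]=R.T;T[:3,3]=-R.T@np.array(ci['t']);return T
def ray(tag,uv,z):
    o,p,d,ci=load(tag);T=pose(o,ci);K=np.array(ci['camera_matrix'])
    uv=np.atleast_2d(uv);c=np.c_[uv,np.ones(len(uv))]@np.linalg.inv(K).T@T[:3,:3].T
    return T[:3,3]+c*((z-T[2,3])/c[:,2])[:,None]
def cloud(tag):
    o,p,d,ci=load(tag);T=pose(o,ci);K=np.array(ci['camera_matrix'])
    v,u=np.mgrid[:384,:512];c=np.stack([u,v,np.ones_like(u)],-1)@np.linalg.inv(K).T*d[...,None]
    return c@T[:3,:3].T+T[:3,3]
def proj(tag,X):
    o,p,d,ci=load(tag);T=np.linalg.inv(pose(o,ci));c=np.atleast_2d(X)@T[:3,:3].T+T[:3,3];c=c@np.array(ci['camera_matrix']).T
    return c[:,:2]/c[:,2:]
E
python3 - <<'E'
from h import *
for n in ('scene','top'):
    o,p,d=snap(n,n+'0'); print(n,pose(o,bot.camera_info(n)).round(3).tolist())
print(o)
a=cv2.imread('pics/scene0.png');b=cv2.imread('pics/top0.png')
E
```

```text
pics
scene [[-0.872, 0.349, -0.342, 0.9], [0.489, 0.623, -0.61, 0.479], [0.001, -0.7, -0.714, 0.711], [0.0, 0.0, 0.0, 1.0]]
top [[-0.011, -0.981, 0.195, 0.352], [-1.0, 0.008, -0.014, -0.049], [0.012, -0.195, -0.981, 1.352], [0.0, 0.0, 0.0, 1.0]]
{'clock': 0.05, 'joint_pos': array([-1.14102487e+00,  2.41407480e-01,  3.71446060e-03,  1.33517288e+00,
       -2.44665958e-06,  1.57077815e+00]), 'joint_vel': array([-0.00113761,  0.00101181,  0.00120095,  0.00065862, -0.00111059,
        0.00038158]), 'tau': array([ 3.37860581e-05, -3.73492849e+01,  2.53291672e+01,  1.09860068e-02,
       -1.47851683e-06,  1.24165723e-05]), 'eef_pos': array([ 0.20806994, -0.45396157,  0.23041196]), 'tool_rot': array([ 0.38227132,  0.59573771, -0.38148243,  0.59450515]), 'ft_force': array([-0.21920812,  0.59953154,  0.17631468]), 'ft_torque': array([ 0.03032941,  0.0321833 , -0.00785783]), 'grip_width': 0.08520090104711171}
```

View pics/scene0.png

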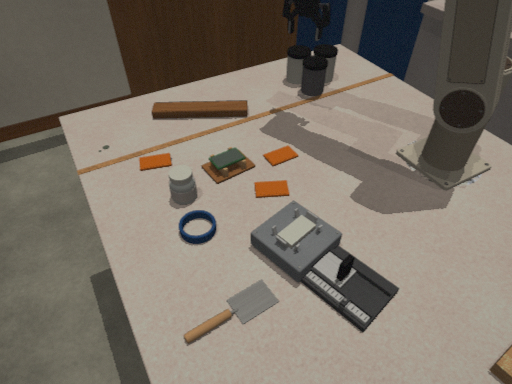

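View pics/top0.png

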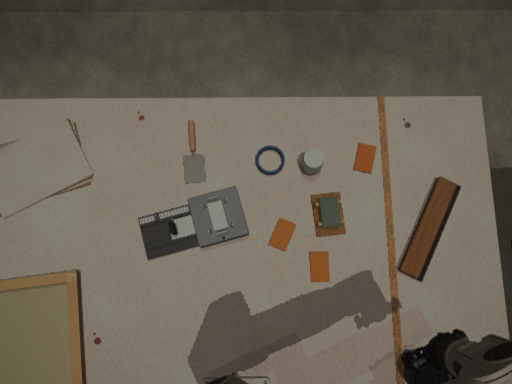

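The plate candidates in the top view are the grey-green one on the wooden stand (330,211), three orange plate-shaped pieces at (365,158), (282,235) and (319,266), and the box's white window at (217,216). The description fits (330,211). Next I'll crop close on it and measure.

```bash
python3 - <<'E'
from h import *
b=cv2.imread('pics/top0.png');a=cv2.imread('pics/scene0.png')
c1=cv2.resize(b[180:250,300:360],None,fx=5,fy=5,interpolation=cv2.INTER_CUBIC)
c2=cv2.resize(b[175:265,130:255],None,fx=4,fy=4,interpolation=cv2.INTER_CUBIC)
c1=cv2.convertScaleAbs(c1,alpha=1.6);c2=cv2.convertScaleAbs(c2,alpha=1.6)
im=np.zeros((362,802,3),np.uint8);im[:350,:300]=c1;im[:360,302:802]=c2;cv2.imwrite('pics/crop1.png',im[:,:800])
c3=cv2.resize(a[195:330,240:405],None,fx=4,fy=4,interpolation=cv2.INTER_CUBIC);cv2.imwrite('pics/crop2.png',cv2.convertScaleAbs(c3,alpha=1.2))
C=cloud('top0')
hsv=cv2.cvtColor(b,cv2.COLOR_BGR2HSV);print(hsv[211,330],hsv[190,328])
m=((hsv[...,0]>55)&(hsv[...,0]<105)&(hsv[...,1]>40)).astype(np.uint8);m[:, :300]=0;m[:,360:]=0;m[:180]=0;m[250:]=0
n,l,s,_=cv2.connectedComponentsWithStats(m);k=1+s[1:,4].argmax();ct=np.argwhere(l==k)[:,::-1].astype(np.float32);print(s[k])
X=ray('top0',ct,0.036)[:,:2].astype(np.float32);print(cv2.minAreaRect(X*1000), np.median(C[l==k],0))
E
```

```text
[38 27 75] [ 18  42 133]
[323 224   1   1   1]
((526.8924560546875, -261.8603515625), (0.0, 0.0), 0.0) [ 0.52705881 -0.2620635   0.03474585]
```

View pics/crop1.png

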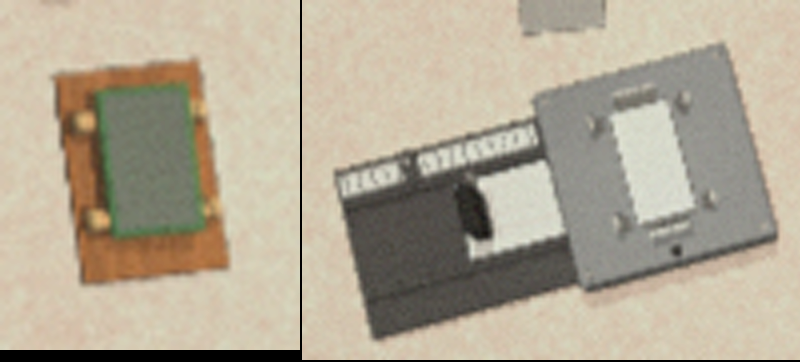

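View pics/crop2.png

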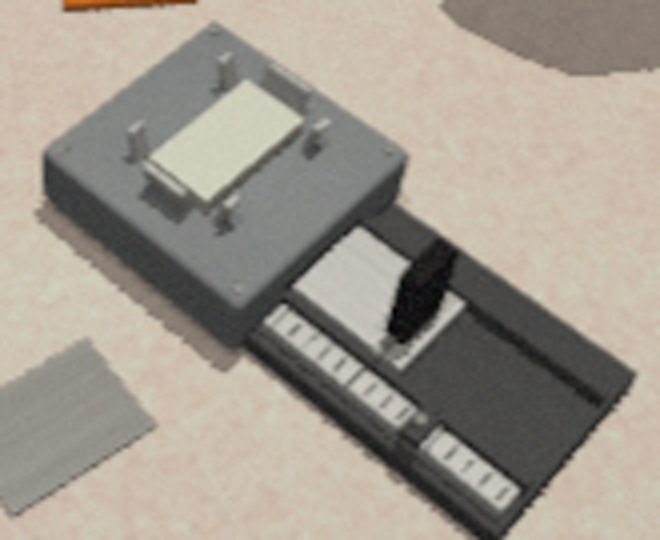

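The crop confirms the plate: a grey-green face with green glass edges, lying on the bars of the stand. I'll take rough corners now and refine with the wrist camera later.

```bash
python3 - <<'E'
from h import *
from scipy.spatial.transform import Rotation as Ro
def s(n,X):
    print(n,'ctr',X.mean(0).round(4),[ (round(float(np.linalg.norm(X[(i+1)%4]-X[i])),4),round(float(np.degrees(np.arctan2(*(X[(i+1)%4]-X[i])[1::-1]))),1)) for i in range(4)])
P=np.array([(97,90),(190,85),(205,232),(113,237)])/5+[300,180]-.4
s('plate',ray('top0',P,.036))
B=(np.array([(536,95),(725,43),(777,238),(588,290)])-[302,0])/4+[130,175]-.4
s('box',ray('top0',B,.05))
W=(np.array([(612,110),(668,98),(694,205),(638,224)])-[302,0])/4+[130,175]-.4
s('win',ray('top0',W,.062))
ci=bot.camera_info('wrist');print(np.array(ci['camera_matrix']),np.array(ci['mount']).round(4))
print(Ro.from_quat(bot.get_obs()['tool_rot']).as_matrix().round(3))
E
```

```text
plate ctr [ 0.5637 -0.2838  0.036 ] [(0.0563, -87.3), (0.0892, -176.9), (0.0549, 92.6), (0.0892, 4.0)]
box ctr [0.5517 0.0483 0.05  ] [(0.1451, -74.7), (0.151, -165.5), (0.1421, 104.9), (0.15, 15.7)]
win ctr [0.5546 0.0501 0.062 ] [(0.0419, -78.1), (0.0816, -166.3), (0.0427, 108.4), (0.0864, 13.2)]
[[342.55611644   0.         251.97016759]
 [  0.         342.55611644 191.56333217]
 [  0.           0.           1.        ]] [[-1.000e-04 -3.083e-01  9.513e-01 -1.434e-01]
 [ 4.000e-04 -9.513e-01 -3.083e-01  7.970e-02]
 [ 1.000e+00  3.000e-04  2.000e-04 -8.000e-04]
 [ 0.000e+00  0.000e+00  0.000e+00  1.000e+00]]
[[-0.001  0.909  0.417]
 [ 0.002  0.417 -0.909]
 [-1.     0.    -0.002]]
```

```bash
python3 - <<'E'
from h import *
C=cloud('scene0')
for u,v in [(298,55),(314,65),(325,50),(314,90),(310,25)]: print(C[v,u].round(3))
E
```

```text
[ 0.13  -0.582  0.117]
[ 0.124 -0.494  0.116]
[ 0.019 -0.572  0.115]
[ 0.119 -0.483  0.026]
[-0.573 -1.451 -0.194]
```

>>> {"fn": "step_arm", "kwargs": {
  "series": [
    {"x": 2,"y": 1,"twist": 7,"jaw": 8.5},
    {"x": 5.5,"y": 2.6,"twist": 14,"jaw": 8.5},
    {"x": 9,"y": 4.3,"twist": 21,"jaw": 8.5},
    {"x": 12.5,"y": 6,"twist": 28,"jaw": 8.5},
    {"x": 16,"y": 7.7,"twist": 35,"jaw": 8.5},
    {"x": 19.5,"y": 9.4,"twist": 42,"jaw": 8.5},
    {"x": 23,"y": 11,"twist": 49,"jaw": 8.5},
    {"x": 26.5,"y": 12.7,"twist": 56,"jaw": 8.5},
    {"x": 30,"y": 14.3,"twist": 63,"jaw": 8.5},
    {"x": 32.5,"y": 15.5,"twist": 70,"jaw": 8.5}
  ]
}}

```text
$.series[0]: bad value
```

```bash
python3 -c "
from h import *
o=bot.get_obs();print(o['clock'],o['joint_pos'].round(3),o['eef_pos'].round(4))
from scipy.spatial.transform import Rotation as Ro
print(Ro.from_quat(o['tool_rot']).as_matrix().round(3))"
```

```text
0.1 [-1.141  0.241  0.004  1.335  0.     1.571] [ 0.2081 -0.454   0.2305]
[[-0.001  0.909  0.417]
 [ 0.002  0.417 -0.909]
 [-1.     0.    -0.002]]
```

>>> {"fn": "step_arm", "kwargs": {
  "series": [
    {"x": 2,"y": 1,"z": 0,"twist": 7,"jaw": 8.5},
    {"x": 5.5,"y": 2.6,"z": 0,"twist": 14,"jaw": 8.5},
    {"x": 9,"y": 4.3,"z": 0,"twist": 21,"jaw": 8.5},
    {"x": 12.5,"y": 6,"z": 0,"twist": 28,"jaw": 8.5},
    {"x": 16,"y": 7.7,"z": 0,"twist": 35,"jaw": 8.5},
    {"x": 19.5,"y": 9.4,"z": 0,"twist": 42,"jaw": 8.5},
    {"x": 23,"y": 11,"z": 0,"twist": 49,"jaw": 8.5},
    {"x": 26.5,"y": 12.7,"z": 0,"twist": 56,"jaw": 8.5},
    {"x": 30,"y": 14.3,"z": 0,"twist": 63,"jaw": 8.5},
    {"x": 32.5,"y": 15.5,"z": 0,"twist": 70,"jaw": 8.5}
  ]
}}

```text
clock: 0.93
eef_pos: [0.5356, -0.2969, 0.2296]
tool_rot: [-0.031, 0.707, 0.032, 0.706]
ft_force: [-0.2, -1.4, 0.5]
grip_width: 0.0848
```

```bash
python3 -c "
from h import *
o=bot.get_obs();print(o['clock'],o['joint_pos'].round(3),o['eef_pos'].round(4))
from scipy.spatial.transform import Rotation as Ro
print(Ro.from_quat(o['tool_rot']).as_matrix().round(3))"
```

```text
0.9333 [-0.506  0.472  0.336  1.436 -0.     0.976] [ 0.5356 -0.2969  0.2296]
[[-0.002 -0.089  0.996]
 [ 0.001  0.996  0.089]
 [-1.     0.001 -0.002]]
```

>>> {"fn": "step_arm", "kwargs": {
  "series": [
    {"x": 1,"y": 0.5,"z": -1,"twist": 7,"jaw": 8.5},
    {"x": 2.8,"y": 1.3,"z": -2,"twist": 14,"jaw": 8.5},
    {"x": 2.8,"y": 1.3,"z": -3,"twist": 21,"jaw": 8.5},
    {"x": 2.8,"y": 1.3,"z": -4,"twist": 28,"jaw": 8.5},
    {"x": 2.8,"y": 1.3,"z": -5,"twist": 35,"jaw": 8.5},
    {"x": 2.8,"y": 1.3,"z": -6,"twist": 42,"jaw": 8.5},
    {"x": 2.8,"y": 1.3,"z": -6,"twist": 49,"jaw": 8.5},
    {"x": 2.8,"y": 1.3,"z": -6,"twist": 56,"jaw": 8.5},
    {"x": 2.8,"y": 1.3,"z": -6,"twist": 63,"jaw": 8.5},
    {"x": 2.8,"y": 1.3,"z": -6,"twist": 70,"jaw": 8.5}
  ]
}}

```text
clock: 1.77
eef_pos: [0.5631, -0.2837, 0.1686]
tool_rot: [-0.432, 0.56, 0.433, 0.558]
ft_force: [0.0, -0.2, -0.3]
grip_width: 0.0853
```

>>> {"fn": "step_arm", "kwargs": {
  "series": [
    {"x": 0,"y": 0,"z": 0,"twist": 7,"jaw": 8.5},
    {"x": 0,"y": 0,"z": 0,"twist": 14,"jaw": 8.5},
    {"x": 0,"y": 0,"z": 0,"twist": 18.4,"jaw": 8.5},
    {"x": 0,"y": 0,"z": 0,"twist": 18.4,"jaw": 8.5},
    {"x": 0,"y": 0,"z": 0,"twist": 18.4,"jaw": 8.5}
  ]
}}

```text
clock: 2.18
eef_pos: [0.5629, -0.2835, 0.1681]
tool_rot: [-0.515, 0.485, 0.517, 0.482]
ft_force: [0.2, 0.2, -0.7]
grip_width: 0.0854
```

```bash
python3 - <<'E'
from h import *
snap('wrist','w1')
E
```

```text
(no output)
```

View pics/w1.png

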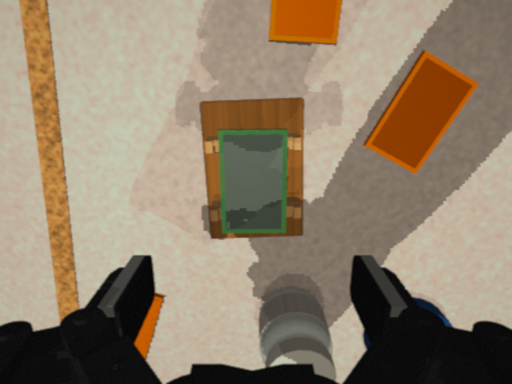

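The wrist view shows the grey-green plate with its green rim at about (254,181) on the stand, the ink jar below it at (295,330), and orange pieces elsewhere. Now I'll measure it precisely.

```bash
cat > plate.py <<'E'
from h import *
import sys
def plate(tag,box,z):
    p=load(tag)[1].astype(int);g=p[...,1]-(p[...,0]); 
    m=(g>4).astype(np.uint8);u0,v0,u1,v1=box;M=np.zeros_like(m);M[v0:v1,u0:u1]=m[v0:v1,u0:u1]
    M=cv2.morphologyEx(M,cv2.MORPH_CLOSE,np.ones((5,5)));M=cv2.morphologyEx(M,cv2.MORPH_OPEN,np.ones((5,5)))
    cs,_=cv2.findContours(M,cv2.RETR_EXTERNAL,cv2.CHAIN_APPROX_NONE);c=max(cs,key=cv2.contourArea)[:,0]
    X=ray(tag,c.astype(float),z)[:,:2].astype(np.float32)*1000
    return c,cv2.minAreaRect(X)
if __name__=='__main__':
    c,r=plate('w1',(200,110,310,240),.036);print(c.min(0),c.max(0),r)
    C=cloud('w1');print(C[165,250],C[105,250], C[20,100])
E
python3 plate.py
python3 - <<'E'
from h import *
from scipy.spatial.transform import Rotation as Ro
o=load('w1')[0];R=Ro.from_quat(o['tool_rot']).as_matrix();print(o['eef_pos'],np.degrees(np.arctan2(R[1,2],R[0,2])),R[:,0])
a=cv2.imread('pics/w1.png')[85:250,190:320];cv2.imwrite('pics/w1c.png',cv2.resize(a,None,fx=3.5,fy=3.5))
E
```

```text
[218 129] [287 232] ((565.2288208007812, -281.65960693359375), (89.91799926757812, 56.14622497558594), 4.134408950805664)
[ 0.54948761 -0.28523292  0.03800864] [ 0.50364337 -0.28834826  0.00938251] [ 4.44424254e-01 -4.15963866e-01  2.22127730e-04]
[ 0.56285938 -0.28352655  0.16806773] 93.72207206158731 [-0.00364103 -0.00136362 -0.99999244]
```

View pics/w1c.png

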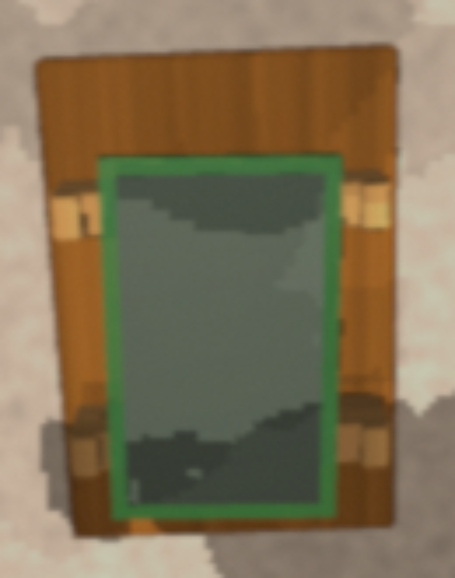

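```bash
python3 - <<'E'
from h import *
C=cloud('w1');o=load('w1')[0]
m=(C[...,2]>.10)&(load('w1')[2]>0)
D=C-o['eef_pos']
for u0,u1 in((70,170),(345,440)):
    mm=m.copy();mm[:,:u0]=0;mm[:,u1:]=0
    z=D[mm];print(len(z),z[:,2].min(),np.percentile(z[:,2],[1,5,50]), z[z[:,2]<np.percentile(z[:,2],5)].mean(0))
E
```

```text
8168 0.012774993965403464 [0.01645442 0.02241938 0.06172688] [ 0.00032974 -0.04303241  0.01883229]
8570 0.012706911401056259 [0.0166829  0.02246637 0.0625668 ] [-0.00553151  0.04432404  0.01890391]
```

>>> {"fn": "step_arm", "kwargs": {
  "series": [
    {"x": 0.23,"y": 0.18,"z": -2,"twist": 0.4,"jaw": 8.5},
    {"x": 0.23,"y": 0.18,"z": -5,"twist": 0.4,"jaw": 8.5},
    {"x": 0.23,"y": 0.18,"z": -8,"twist": 0.4,"jaw": 8.5},
    {"x": 0.23,"y": 0.18,"z": -10,"twist": 0.4,"jaw": 8.5},
    {"x": 0.23,"y": 0.18,"z": -11,"twist": 0.4,"jaw": 8.5},
    {"x": 0.23,"y": 0.18,"z": -11,"twist": 0.4,"jaw": 8.5}
  ]
}}

```text
clock: 2.73
eef_pos: [0.5632, -0.2808, 0.055]
tool_rot: [-0.515, 0.484, 0.52, 0.48]
ft_force: [0.7, 1.1, -0.6]
grip_width: 0.085
```

```bash
python3 - <<'E'
from h import *
from scipy.spatial.transform import Rotation as Ro
o,_,_=snap('wrist','w2');R=Ro.from_quat(o['tool_rot']).as_matrix();print(o['eef_pos'],np.degrees(np.arctan2(R[1,2],R[0,2])),R[:,0])
E
```

```text
[ 0.56317459 -0.28076396  0.05504508] 94.07530197130495 [-0.00881218  0.00119041 -0.99996046]
```

View pics/w2.png

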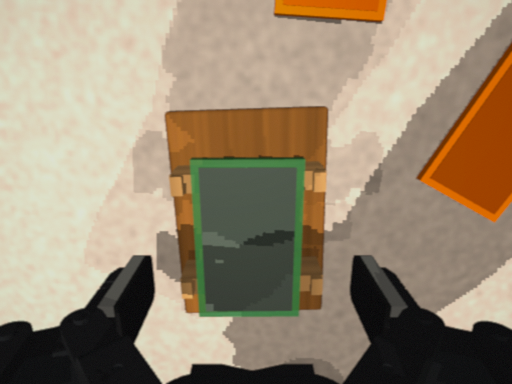

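The plate at (248,237) lies centred between the fingers, whose inner faces are at u≈153 and 352. I'll check the centre again before closing.

```bash
python3 - <<'E'
from plate import *
c,r=plate('w2',(180,140,320,330),.036);print(c.min(0),c.max(0),r)
print(bot.get_obs()['eef_pos'])
E
```

```text
[190 157] [304 316] ((565.1889038085938, -281.72088623046875), (91.0069351196289, 56.45039749145508), 4.227154731750488)
[ 0.56448023 -0.28143605  0.05717576]
```

>>> {"fn": "step_arm", "kwargs": {
  "series": [
    {"x": 0.07,"y": -0.03,"z": -1.5,"twist": 0.1,"jaw": 8.5},
    {"x": 0.07,"y": -0.03,"z": -3,"twist": 0.1,"jaw": 8.5},
    {"x": 0.07,"y": -0.03,"z": -3.9,"twist": 0.1,"jaw": 8.5},
    {"x": 0.07,"y": -0.03,"z": -3.9,"twist": 0.1,"jaw": 8.5},
    {"x": 0.07,"y": -0.03,"z": -3.9,"twist": 0.1,"jaw": 8.5}
  ]
}}

```text
clock: 3.2
eef_pos: [0.5656, -0.2819, 0.0191]
tool_rot: [-0.517, 0.483, 0.519, 0.48]
ft_force: [0.7, 0.6, 0.4]
grip_width: 0.0853
```

>>> {"fn": "step_arm", "kwargs": {
  "series": [
    {"x": 0,"y": 0,"z": 0,"twist": 0,"jaw": 6.6},
    {"x": 0,"y": 0,"z": 0,"twist": 0,"jaw": 6.0},
    {"x": 0,"y": 0,"z": 0,"twist": 0,"jaw": 5.6},
    {"x": 0,"y": 0,"z": 0,"twist": 0,"jaw": 5.2},
    {"x": 0,"y": 0,"z": 0,"twist": 0,"jaw": 4.5},
    {"x": 0,"y": 0,"z": 0,"twist": 0,"jaw": 4.5},
    {"x": 0,"y": 0,"z": 0,"twist": 0,"jaw": 4.5}
  ]
}}

```text
clock: 3.78
eef_pos: [0.5667, -0.2825, 0.021]
tool_rot: [-0.518, 0.483, 0.518, 0.48]
ft_force: [-1.7, 0.3, 5.7]
grip_width: 0.0539
```

>>> {"fn": "step_arm", "kwargs": {
  "series": [
    {"x": 0,"y": 0,"z": 0.5,"twist": 0,"jaw": 4.5},
    {"x": 0,"y": 0,"z": 1.5,"twist": 0,"jaw": 4.5},
    {"x": 0,"y": 0,"z": 3,"twist": 0,"jaw": 4.5},
    {"x": 0,"y": 0,"z": 5,"twist": 0,"jaw": 4.5},
    {"x": 0,"y": 0,"z": 7,"twist": 0,"jaw": 4.5},
    {"x": 0,"y": 0,"z": 7,"twist": 0,"jaw": 4.5},
    {"x": 0,"y": 0,"z": 7,"twist": 0,"jaw": 4.5}
  ]
}}

```text
clock: 4.37
eef_pos: [0.5679, -0.2831, 0.0931]
tool_rot: [0.519, -0.482, -0.517, -0.481]
ft_force: [-0.2, 0.2, -1.5]
grip_width: 0.0538
```

```bash
python3 - <<'E'
from h import *
snap('wrist','w3');print(bot.get_obs()['eef_pos'])
snap('scene','s3')
a=cv2.imread('pics/w3.png');b=cv2.imread('pics/s3.png')[100:230,180:330]
cv2.imwrite('pics/s3c.png',cv2.resize(b,None,fx=4,fy=4))
E
```

```text
[ 0.56686535 -0.28258242  0.09146053]
```

View pics/w3.png

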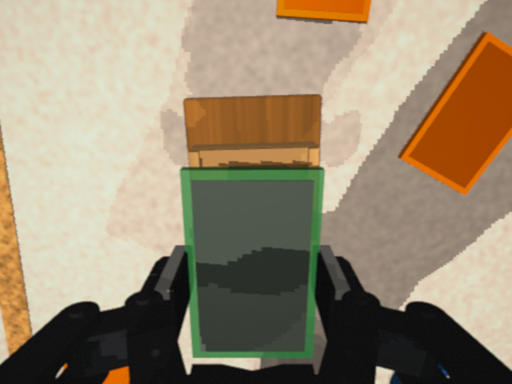

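View pics/s3c.png

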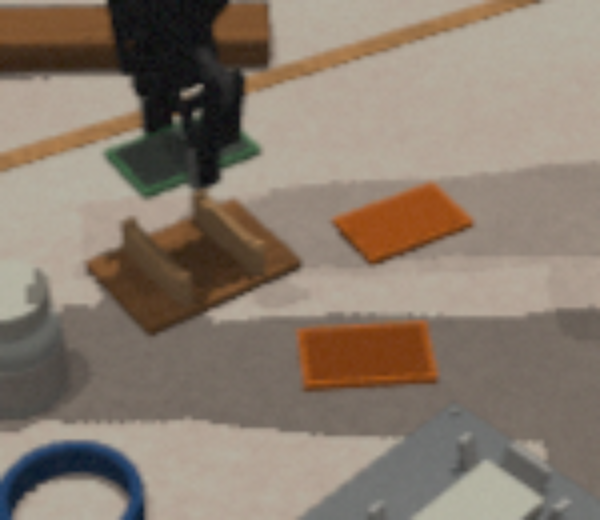

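```bash
cat > pnp.py <<'E'
from plate import *
from scipy.spatial.transform import Rotation as Ro
def corners(c):
    q=cv2.boxPoints(cv2.minAreaRect(c.astype(np.float32)))
    # refine: fit lines to contour points near each side
    L=[]
    for i in range(4):
        a,b=q[i],q[(i+1)%4];d=(b-a)/np.linalg.norm(b-a);n=np.array([-d[1],d[0]])
        t=(c-a)@d;s=np.abs((c-a)@n);k=(t>.12*np.linalg.norm(b-a))&(t<.88*np.linalg.norm(b-a))&(s<9)
        vx,vy,x,y=cv2.fitLine(c[k].astype(np.float32),cv2.DIST_HUBER,0,.01,.01).ravel();L.append(np.cross([x,y,1],[x+vx,y+vy,1]))
    P=[np.cross(L[i-1],L[i]) for i in range(4)];return np.array([p[:2]/p[2] for p in P])
def pose6(tag,box):
    o,p,d,ci=load(tag);c,_=plate(tag,box,.1);q=corners(c)
    if np.linalg.norm(q[1]-q[0])<np.linalg.norm(q[2]-q[1]): q=np.roll(q,-1,0)
    ob=np.array([(-45,-28,0),(45,-28,0),(45,28,0),(-45,28,0)],float)/1000
    K=np.array(ci['camera_matrix']);T=pose(o,ci);best=None
    n,rv,tv,e=cv2.solvePnPGeneric(ob,q,K,None,flags=cv2.SOLVEPNP_IPPE)
    for r,t,ee in zip(rv,tv,e):
        R=T[:3,:3]@cv2.Rodrigues(r)[0];x=T[:3,:3]@t.ravel()+T[:3,3]
        print('top ctr',x.round(4),'xaxis',R[:,0].round(3),'n',R[:,2].round(3),'err',ee)
    Rt=Ro.from_quat(o['tool_rot']).as_matrix();print('tcp',o['eef_pos'].round(4),'head',np.degrees(np.arctan2(Rt[1,2],Rt[0,2])).round(2),'down',Rt[:,0].round(4))
    return q
if __name__=='__main__':
    print(pose6('w3',(175,150,330,370)).round(1))
    print(plate('w3',(175,150,330,370),.107)[1])
E
python3 pnp.py
```

```text
top ctr [ 0.5668 -0.2821  0.1068] xaxis [0.996 0.075 0.044] n [ 0.043  0.005 -0.999] err [1.29244157]
top ctr [ 0.5527 -0.2831  0.1084] xaxis [0.497 0.043 0.867] n [ 0.865  0.053 -0.499] err [16.20766192]
tcp [ 0.5679 -0.2831  0.0931] head 94.17 down [ 0.0015 -0.004  -1.    ]
[[324.8 166.5]
 [310.8 358.2]
 [193.6 356.7]
 [179.4 168.2]]
((567.3980712890625, -282.09075927734375), (92.5108413696289, 57.2501335144043), 4.353947162628174)
```

>>> {"fn": "step_arm", "kwargs": {
  "series": [
    {"x": 0,"y": 0.5,"z": 3,"twist": 0,"jaw": 4.5},
    {"x": 0,"y": 3,"z": 6,"twist": 1,"jaw": 4.5},
    {"x": 0.5,"y": 6.5,"z": 9,"twist": 2,"jaw": 4.5},
    {"x": 1.5,"y": 10,"z": 10,"twist": 3.5,"jaw": 4.5},
    {"x": 3,"y": 14,"z": 10.5,"twist": 5,"jaw": 4.5},
    {"x": 4.5,"y": 18,"z": 10.5,"twist": 6.5,"jaw": 4.5},
    {"x": 6,"y": 22,"z": 10.5,"twist": 8,"jaw": 4.5},
    {"x": 7,"y": 26,"z": 10.5,"twist": 10,"jaw": 4.5},
    {"x": 8,"y": 30,"z": 10.5,"twist": 11.1,"jaw": 4.5},
    {"x": 8,"y": 33,"z": 10.5,"twist": 11.1,"jaw": 4.5}
  ]
}}

```text
clock: 5.3
eef_pos: [0.6464, 0.0509, 0.1931]
tool_rot: [-0.561, 0.43, 0.564, 0.427]
ft_force: [-0.3, -0.4, -1.1]
grip_width: 0.054
```

>>> {"fn": "step_arm", "kwargs": {
  "series": [
    {"x": 0,"y": 0,"z": 0,"twist": 0,"jaw": 4.5},
    {"x": 0,"y": 0,"z": 0,"twist": 0,"jaw": 4.5},
    {"x": 0,"y": 0,"z": 0,"twist": 0,"jaw": 4.5}
  ]
}}

```text
clock: 5.55
eef_pos: [0.6456, 0.0508, 0.1914]
tool_rot: [-0.561, 0.431, 0.564, 0.426]
ft_force: [0.6, 0.1, -1.2]
grip_width: 0.0538
```

```bash
python3 - <<'E'
from h import *
bot.camera('wrist');snap('wrist','w4');print(load('w4')[0]['eef_pos'])
E
```

```text
[0.64578714 0.04992995 0.19189194]
```

View pics/w4.png

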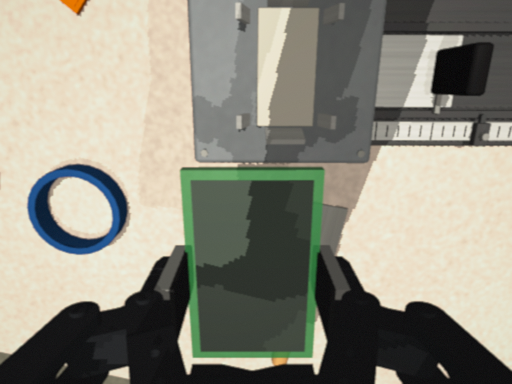

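The held plate is at (252,262). The window is at roughly (258–318, 8–126), the handle near (465,70), the pointer near (438,105) and the index near (480,130). I'll enlarge this to pick points.

```bash
python3 - <<'E'
from h import *
a=cv2.imread('pics/w4.png')
b=cv2.resize(a[0:170,180:380],None,fx=3.9,fy=3.5,interpolation=cv2.INTER_CUBIC);cv2.imwrite('pics/w4a.png',b)
b=cv2.resize(a[20:155,370:512],None,fx=5,fy=4.4,interpolation=cv2.INTER_CUBIC);cv2.imwrite('pics/w4b.png',b)
E
```

```text
(no output)
```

View pics/w4a.png

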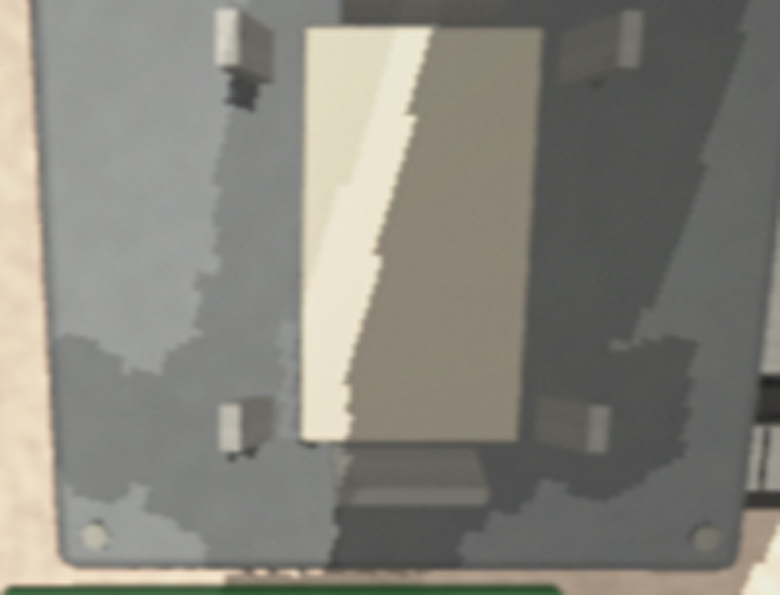

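View pics/w4b.png

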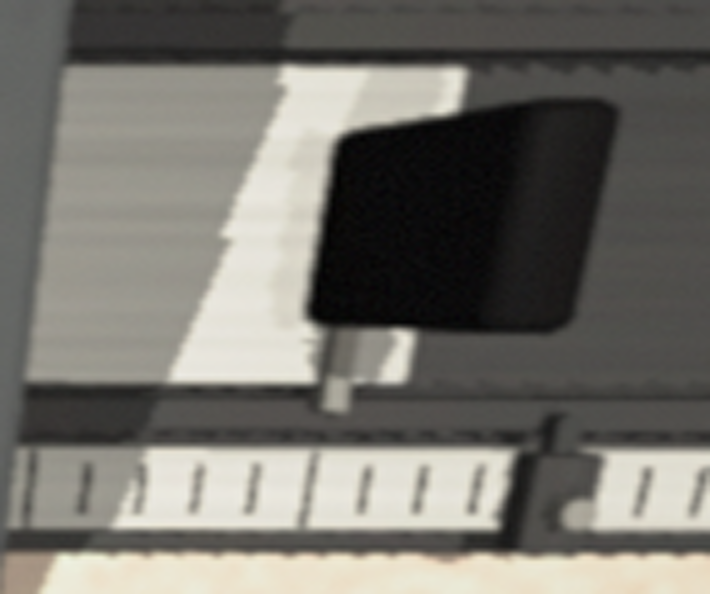

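```bash
python3 - <<'E'
from h import *
W=np.array([(305,28),(543,28),(518,442),(300,440)])/[3.9,3.5]+[180,0]-.4
X=ray('w4',W,.062);print('win',X.mean(0).round(4))
for i in range(4):
    d=X[(i+1)%4]-X[i];print(np.linalg.norm(d).round(4),np.degrees(np.arctan2(d[1],d[0])).round(2))
# box far-edge corners z .05: bottom edge in crop (60,568)-(740,570)
E_=ray('w4',np.array([(60,568),(740,570)])/[3.9,3.5]+[180,0]-.4,.05);d=E_[1]-E_[0];print('edge',E_.round(4).tolist(),np.linalg.norm(d),np.degrees(np.arctan2(d[1],d[0])))
C=cloud('w4')
P=np.array([(336,410),(552,418)])/[5,4.4]+[370,20]-.4
for q in P:
    u,v=np.round(q).astype(int);print(q,ray('w4',q,.028).round(4),C[v-2:v+3,u,2].round(4))
a=np.radians(15.2);n=X.mean(0)
for q in P:
    d=(ray('w4',q,.028)[0]-n)[:2];print('nest',d@[np.cos(a),np.sin(a)],d@[-np.sin(a),np.cos(a)])
E
```

```text
win [0.5543 0.0524 0.062 ]
0.0438 105.37
0.0839 15.26
0.0442 -75.2
0.0834 -165.03
edge [[0.6451, 0.0002, 0.05], [0.6062, 0.1436, 0.05]] 0.14854031606186544 105.18806827183526
[436.8        112.78181818] [[0.5515 0.1932 0.028 ]] [0.0308 0.0328 0.0271 0.0271 0.0267]
[480.  114.6] [[0.5428 0.2305 0.028 ]] [0.0268 0.3359 0.0309 0.0308 0.0304]
nest 0.03417138338318026 0.13656941159760835
nest 0.03561823863286446 0.1748205715875888
```

```bash
python3 - <<'E'
from pnp import *
pose6('w4',(175,160,330,370))
z=load('w4')[0]['eef_pos'][2]
for dz in(.0145,.0165,.0185):print(dz,plate('w4',(175,160,330,370),z+dz)[1])
print(bot.get_obs()['eef_pos'])
C=cloud('w4');print(np.median(C[200:330:5,220:290:5,2].reshape(-1)), C[200,220:290:20,2],C[330,220:290:20,2])
E
```

```text
top ctr [0.6444 0.0505 0.2061] xaxis [0.965 0.263 0.025] n [ 0.025  0.002 -1.   ] err [1.01168025]
top ctr [0.6306 0.0467 0.2079] xaxis [0.484 0.131 0.865] n [ 0.833  0.234 -0.501] err [16.39905902]
tcp [0.6458 0.0499 0.1919] head 105.35 down [-0.0076 -0.0025 -1.    ]
0.0145 ((644.6862182617188, 50.41860580444336), (91.02127075195312, 57.32078552246094), 15.380155563354492)
0.0165 ((643.5504150390625, 50.10942459106445), (89.61582946777344, 56.43571853637695), 15.380186080932617)
0.0185 ((642.41455078125, 49.800193786621094), (88.21033477783203, 55.55064392089844), 15.38019847869873)
[0.64599938 0.04940638 0.19234047]
0.20765956309488032 [0.20861342 0.20816575 0.20773057 0.20835563] [0.20672314 0.20733686 0.2070052  0.20642636]
```

>>> {"fn": "step_arm", "kwargs": {
  "series": [
    {"x": -2,"y": 0.05,"z": 0,"twist": -0.2,"jaw": 4.5},
    {"x": -5,"y": 0.15,"z": 0,"twist": -0.2,"jaw": 4.5},
    {"x": -8,"y": 0.22,"z": 0,"twist": -0.2,"jaw": 4.5},
    {"x": -9,"y": 0.25,"z": -2,"twist": -0.2,"jaw": 4.5},
    {"x": -9,"y": 0.25,"z": -5,"twist": -0.2,"jaw": 4.5},
    {"x": -9,"y": 0.25,"z": -8,"twist": -0.2,"jaw": 4.5},
    {"x": -9,"y": 0.25,"z": -10,"twist": -0.2,"jaw": 4.5},
    {"x": -9,"y": 0.25,"z": -11,"twist": -0.2,"jaw": 4.5},
    {"x": -9,"y": 0.25,"z": -11,"twist": -0.2,"jaw": 4.5},
    {"x": -9,"y": 0.25,"z": -11,"twist": -0.2,"jaw": 4.5}
  ]
}}

```text
clock: 6.48
eef_pos: [0.5562, 0.0509, 0.0827]
tool_rot: [-0.56, 0.433, 0.562, 0.428]
ft_force: [0.7, 0.0, -0.5]
grip_width: 0.0538
```

```bash
python3 - <<'E'
from pnp import *
bot.camera('wrist');bot.camera('wrist');snap('wrist','w5');snap('scene','s5')
z=load('w5')[0]['eef_pos'][2]
pose6('w5',(175,160,330,370));print(plate('w5',(175,160,330,370),z+.0158)[1]);print(bot.get_obs()['eef_pos'],bot.get_obs()['clock'])
b=cv2.imread('pics/s5.png')[180:290,230:370];cv2.imwrite('pics/s5c.png',cv2.resize(b,None,fx=5,fy=5,interpolation=cv2.INTER_CUBIC))
E
```

```text
top ctr [0.5556 0.0518 0.0999] xaxis [0.965 0.261 0.011] n [ 0.007  0.016 -1.   ] err [0.8530688]
top ctr [0.5412 0.0481 0.1018] xaxis [0.463 0.127 0.877] n [ 0.852  0.211 -0.48 ] err [17.26482767]
tcp [0.5575 0.0515 0.0841] head 105.04 down [-0.0036 -0.002  -1.    ]
((555.7498779296875, 51.883148193359375), (91.2706069946289, 57.15322494506836), 15.0751953125)
[0.55749635 0.05182011 0.08411012] 6.6833
```

View pics/w5.png

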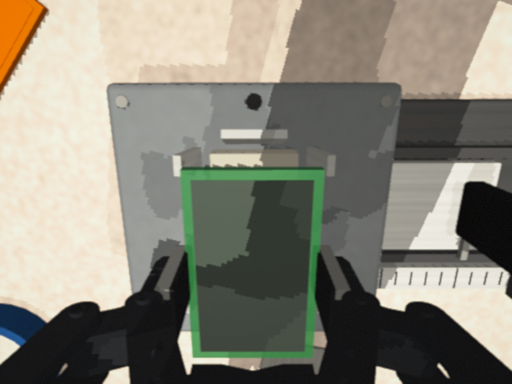

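View pics/s5c.png

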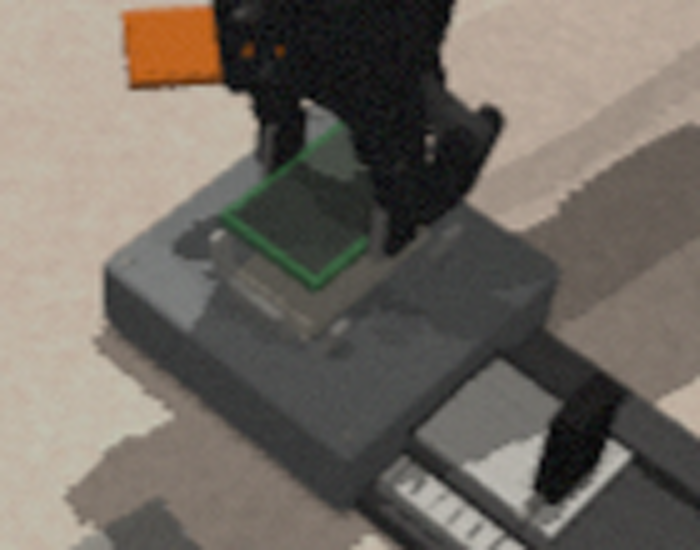

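```bash
python3 - <<'E'
from h import *
p=load('w5')[1].astype(int)
X=ray('w5',np.array([(107.5,83.5),(401,83.5)]),.05)
d=X[1]-X[0];print(X.round(4),np.linalg.norm(d),np.degrees(np.arctan2(d[1],d[0])))
a=np.radians(15.2);print('nest from box edge',X.mean(0)[:2]+.075*np.array([np.cos(a),np.sin(a)]))
G=ray('w5',np.array([(254,134)]),.072);print('guide',G, (G[0,:2]-[.5543,.0524])@np.array([[np.cos(a),-np.sin(a)],[np.sin(a),np.cos(a)]]))
E
```

```text
[[ 0.5013 -0.0369  0.05  ]
 [ 0.4636  0.1034  0.05  ]] 0.1452593371931715 105.05957365661327
nest from box edge [0.55483983 0.05293471]
guide [[0.50350769 0.03877843 0.072     ]] [-0.05258684  0.00017215]
```

>>> {"fn": "step_arm", "kwargs": {
  "series": [
    {"x": -0.12,"y": 0.07,"z": -0.6,"twist": 0.1,"jaw": 4.5},
    {"x": -0.12,"y": 0.07,"z": -1.2,"twist": 0.1,"jaw": 4.5},
    {"x": -0.12,"y": 0.07,"z": -1.7,"twist": 0.1,"jaw": 4.5},
    {"x": -0.12,"y": 0.07,"z": -2.2,"twist": 0.1,"jaw": 4.5},
    {"x": -0.12,"y": 0.07,"z": -2.6,"twist": 0.1,"jaw": 4.5},
    {"x": -0.12,"y": 0.07,"z": -2.9,"twist": 0.1,"jaw": 4.5},
    {"x": -0.12,"y": 0.07,"z": -2.9,"twist": 0.1,"jaw": 4.5},
    {"x": -0.12,"y": 0.07,"z": -2.9,"twist": 0.1,"jaw": 4.5}
  ]
}}

```text
clock: 7.35
eef_pos: [0.5561, 0.0525, 0.0547]
tool_rot: [-0.561, 0.431, 0.562, 0.428]
ft_force: [-0.1, 1.2, -0.3]
grip_width: 0.0542
```

```bash
python3 - <<'E'
from pnp import *
snap('wrist','w6');print(bot.get_obs()['eef_pos'],bot.get_obs()['ft_force'])
z=load('w6')[0]['eef_pos'][2]
print(plate('w6',(175,160,330,370),z+.0158)[1])
E
```

```text
[0.55634064 0.05251804 0.05505413] [ 0.19424206  0.31913876 -0.69092727]
((554.307861328125, 52.88512420654297), (91.27073669433594, 57.20869064331055), 15.249177932739258)
```

View pics/w6.png

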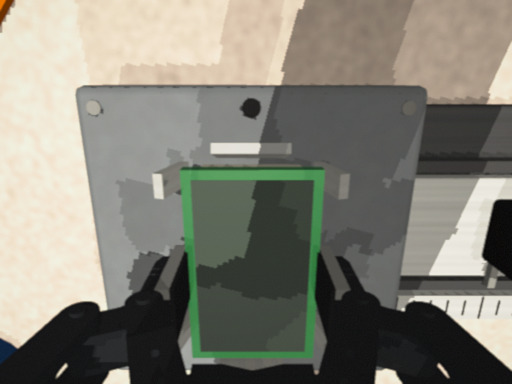

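>>> {"fn": "step_arm", "kwargs": {
  "series": [
    {"x": 0,"y": 0,"z": -0.1,"twist": 0,"jaw": 4.5},
    {"x": 0,"y": 0,"z": -0.18,"twist": 0,"jaw": 4.5},
    {"x": 0,"y": 0,"z": -0.24,"twist": 0,"jaw": 4.5},
    {"x": 0,"y": 0,"z": -0.24,"twist": 0,"jaw": 4.5}
  ]
}}

```text
clock: 7.73
eef_pos: [0.5565, 0.0525, 0.053]
tool_rot: [-0.561, 0.431, 0.562, 0.428]
ft_force: [-0.8, -0.1, 0.0]
grip_width: 0.0539
```

>>> {"fn": "step_arm", "kwargs": {
  "series": [
    {"x": 0,"y": 0,"z": -0.06,"twist": 0,"jaw": 4.5},
    {"x": 0,"y": 0,"z": -0.06,"twist": 0,"jaw": 4.5}
  ]
}}

```text
clock: 7.9
eef_pos: [0.5566, 0.0526, 0.0529]
tool_rot: [-0.561, 0.431, 0.562, 0.428]
ft_force: [-2.5, -0.2, 5.7]
grip_width: 0.0543
```

>>> {"fn": "step_arm", "kwargs": {
  "series": [
    {"x": 0,"y": 0,"z": -0.06,"twist": 0,"jaw": 4.5},
    {"x": 0,"y": 0,"z": -0.06,"twist": 0,"jaw": 4.5}
  ]
}}

```text
clock: 8.07
eef_pos: [0.5566, 0.0525, 0.0529]
tool_rot: [-0.561, 0.431, 0.562, 0.429]
ft_force: [-2.0, 0.4, 5.1]
grip_width: 0.0539
```

```bash
python3 - <<'E'
from pnp import *
snap('wrist','w7');o=bot.get_obs();print(o['eef_pos'],o['ft_force'],o['ft_torque'])
C=cloud('w7');print([np.median(C[v:v+12,215:295,2]).round(4) for v in (190,220,260,300,330)])
C=cloud('w5');print([np.median(C[v:v+12,215:295,2]).round(4) for v in (190,220,260,300,330)])
E
```

```text
[0.55656747 0.05254548 0.05294281] [-2.60011533 -0.23863592  5.4839107 ] [-0.09521804  0.47309345  0.01898964]
[np.float64(0.0687), np.float64(0.0688), np.float64(0.0687), np.float64(0.0688), np.float64(0.0687)]
[np.float64(0.0999), np.float64(0.0999), np.float64(0.0999), np.float64(0.0999), np.float64(0.0998)]
```

The plate is level with its top at 0.0687, and the contact force is about 5 N, so it is seated. I'll release it now.

>>> {"fn": "step_arm", "kwargs": {
  "series": [
    {"x": 0,"y": 0,"z": 0,"twist": 0,"jaw": 5.5},
    {"x": 0,"y": 0,"z": 0,"twist": 0,"jaw": 5.8},
    {"x": 0,"y": 0,"z": 0,"twist": 0,"jaw": 6.2},
    {"x": 0,"y": 0,"z": 0,"twist": 0,"jaw": 6.8},
    {"x": 0,"y": 0,"z": 0,"twist": 0,"jaw": 7.2},
    {"x": 0,"y": 0,"z": 0,"twist": 0,"jaw": 7.2}
  ]
}}

```text
clock: 8.62
eef_pos: [0.5565, 0.0525, 0.0528]
tool_rot: [-0.561, 0.431, 0.562, 0.429]
ft_force: [0.4, -0.1, -0.1]
grip_width: 0.072
```

>>> {"fn": "step_arm", "kwargs": {
  "series": [
    {"x": 0,"y": 0,"z": 1,"twist": 0,"jaw": 7.2},
    {"x": 0,"y": 0,"z": 3,"twist": 0,"jaw": 7.2},
    {"x": 0,"y": 0,"z": 6,"twist": 0,"jaw": 7.2},
    {"x": 0,"y": 0,"z": 9,"twist": 0,"jaw": 7.2},
    {"x": 0,"y": 0,"z": 12,"twist": 0,"jaw": 7.2},
    {"x": 0,"y": 0,"z": 13,"twist": 0,"jaw": 7.2},
    {"x": 0,"y": 0,"z": 13,"twist": 0,"jaw": 7.2}
  ]
}}

```text
clock: 9.2
eef_pos: [0.559, 0.0528, 0.1871]
tool_rot: [0.564, -0.429, -0.56, -0.431]
ft_force: [0.1, 0.3, 0.3]
grip_width: 0.072
```

```bash
python3 - <<'E'
from pnp import *
bot.camera('wrist');snap('wrist','w8');snap('scene','s8')
b=cv2.imread('pics/s8.png')[180:290,230:370];cv2.imwrite('pics/s8c.png',cv2.resize(b,None,fx=5,fy=5,interpolation=cv2.INTER_CUBIC))
E
```

```text
(no output)
```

View pics/w8.png

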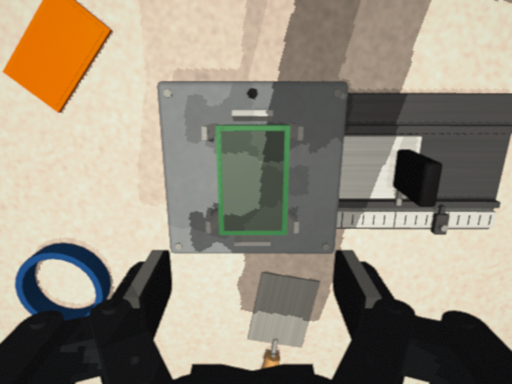

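View pics/s8c.png

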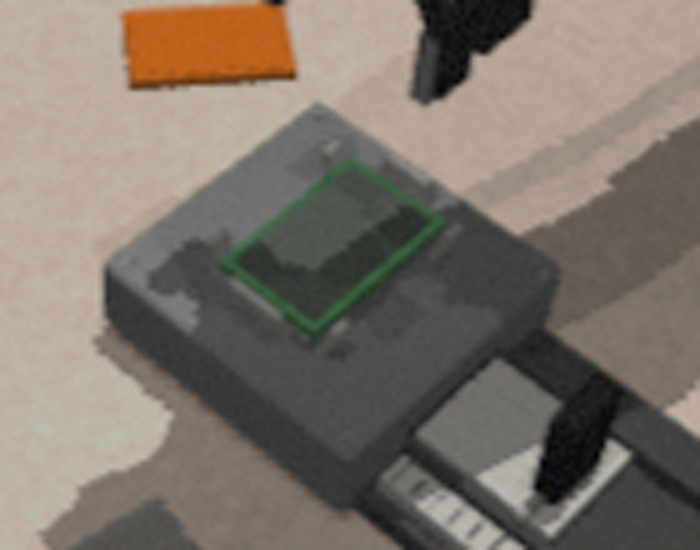

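```bash
python3 - <<'E'
from pnp import *
print(plate('w8',(205,115,300,245),.068)[1]);C=cloud('w8')
print([np.median(C[v:v+8,225:283,2]).round(4) for v in (135,160,190,215)],[np.median(C[140:220,u:u+8,2]).round(4) for u in (222,250,276)])
o=load('w8')[0];print(o['eef_pos'],bot.get_obs()['eef_pos'])
a=np.radians(15.2);Rn=np.array([[np.cos(a),-np.sin(a)],[np.sin(a),np.cos(a)]])
h=C[...,2];m=(h>.07)&(np.arange(512)[None]>385)&(np.arange(512)[None]<450)&(np.arange(384)[:,None]<230)&(np.arange(384)[:,None]>130)
Q=(C[m][:,:2]-[.5545,.0526])@Rn;print('handle top',m.sum(),Q.min(0),Q.max(0),np.median(Q,0),C[m][:,2].max())
b=cv2.imread('pics/w8.png')[140:240,380:470];cv2.imwrite('pics/w8c.png',cv2.resize(b,None,fx=6,fy=6,interpolation=cv2.INTER_CUBIC))
E
```

```text
((555.6207275390625, 53.11766052246094), (91.24072265625, 58.444305419921875), 15.253207206726074)
[np.float64(0.0688), np.float64(0.0688), np.float64(0.0688), np.float64(0.0688)] [np.float64(0.0688), np.float64(0.0688), np.float64(0.0687)]
[0.55763321 0.05264469 0.18454591] [0.55563477 0.05244277 0.18147437]
handle top 1100 [-0.07546628  0.00040517] [0.01718394 0.14107209] [-0.00245616  0.13114914] 0.3278431027541947
```

View pics/w8c.png

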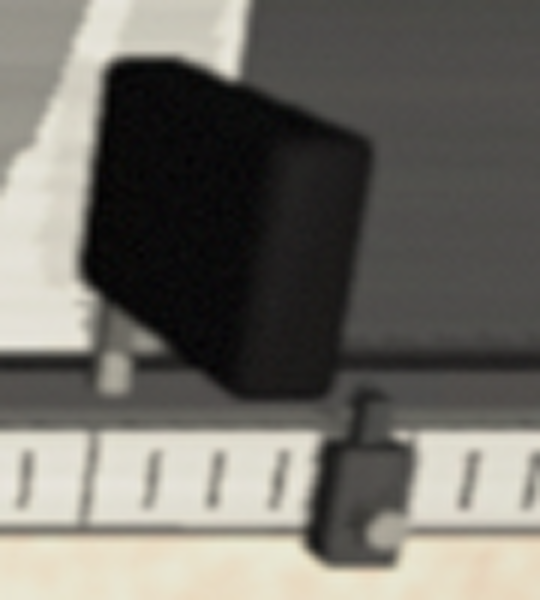

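>>> {"fn": "step_arm", "kwargs": {
  "series": [
    {"x": -1,"y": 3,"z": 0,"twist": 0,"jaw": 5},
    {"x": -2,"y": 6.5,"z": 0,"twist": 0,"jaw": 5},
    {"x": -3,"y": 10,"z": 0,"twist": 0,"jaw": 5},
    {"x": -3.65,"y": 13.05,"z": -1,"twist": 0,"jaw": 5},
    {"x": -3.65,"y": 13.05,"z": -3,"twist": 0,"jaw": 5},
    {"x": -3.65,"y": 13.05,"z": -5,"twist": 0,"jaw": 5},
    {"x": -3.65,"y": 13.05,"z": -5,"twist": 0,"jaw": 5},
    {"x": -3.65,"y": 13.05,"z": -5,"twist": 0,"jaw": 5}
  ]
}}

```text
clock: 10.02
eef_pos: [0.5168, 0.1823, 0.1287]
tool_rot: [-0.56, 0.433, 0.564, 0.426]
ft_force: [-0.1, -0.3, 0.0]
grip_width: 0.0503
```

```bash
python3 - <<'E'
from pnp import *
a=np.radians(15.2);Rn=np.array([[np.cos(a),-np.sin(a)],[np.sin(a),np.cos(a)]])
q=np.array([(115,388),(368,396)])/6+[380,140]-.4
X=ray('w8',q,.028);print((X[:,:2]-[.5545,.0526])@Rn)
bot.camera('wrist');o,_,_=snap('wrist','w9');print(o['eef_pos'],bot.get_obs()['eef_pos'])
E
```

```text
[[0.03418096 0.13636031]
 [0.03547485 0.1757744 ]]
[0.51819936 0.18244867 0.13031466] [0.51917769 0.18260106 0.13140351]
```

View pics/w9.png

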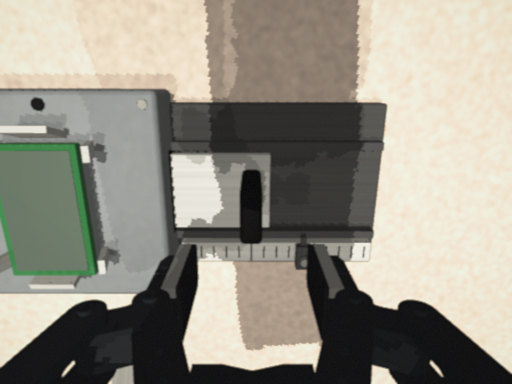

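The handle at (251,206) is centred between the fingers. The index clip is at (303,250).

```bash
python3 - <<'E'
from h import *
b=cv2.imread('pics/w9.png')[160:280,225:325];cv2.imwrite('pics/w9c.png',cv2.convertScaleAbs(cv2.resize(b,None,fx=5,fy=5,interpolation=cv2.INTER_CUBIC),alpha=1.5))
E
```

```text
(no output)
```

View pics/w9c.png

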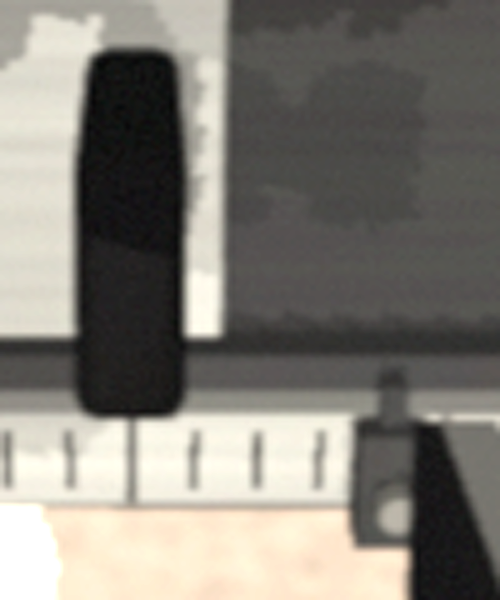

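```bash
python3 - <<'E'
from h import *
a=np.radians(15.2);Rn=np.array([[np.cos(a),-np.sin(a)],[np.sin(a),np.cos(a)]])
f=lambda u,v,z:((ray('w9',np.array([[u/5+224.6,v/5+159.6]]),z)[0,:2]-[.5545,.0526])@Rn).round(4)
print('nose',f(391,372,.028),f(391,372,.031));print('handle top',f(78,230,.08),f(184,230,.08),f(131,230,.08), f(131,50,.08),f(131,412,.08))
print('ticks',[f(x,460,.026)[1] for x in (69,131,194,257,319)])
E
```

```text
nose [0.0341 0.1754] [0.0327 0.1749]
handle top [-0.0082  0.1285] [-0.0082  0.1413] [-0.0082  0.1349] [-0.0305  0.135 ] [0.0159 0.1349]
ticks [np.float64(0.1246), np.float64(0.1346), np.float64(0.1447), np.float64(0.1549), np.float64(0.1648)]
```

>>> {"fn": "step_arm", "kwargs": {
  "series": [
    {"x": 0,"y": 0.03,"z": -2,"twist": 0,"jaw": 5},
    {"x": 0,"y": 0.03,"z": -4.5,"twist": 0,"jaw": 5},
    {"x": 0,"y": 0.03,"z": -6.5,"twist": 0,"jaw": 5},
    {"x": 0,"y": 0.03,"z": -8,"twist": 0,"jaw": 5},
    {"x": 0,"y": 0.03,"z": -8.6,"twist": 0,"jaw": 5},
    {"x": 0,"y": 0.03,"z": -8.6,"twist": 0,"jaw": 5},
    {"x": 0,"y": 0.03,"z": -8.6,"twist": 0,"jaw": 5}
  ]
}}

```text
clock: 10.7
eef_pos: [0.5201, 0.1828, 0.0464]
tool_rot: [-0.561, 0.431, 0.562, 0.429]
ft_force: [-0.4, 0.3, -0.2]
grip_width: 0.0495
```

>>> {"fn": "step_arm", "kwargs": {
  "series": [
    {"x": 0,"y": 0,"z": 0,"twist": 0,"jaw": 3.5},
    {"x": 0,"y": 0,"z": 0,"twist": 0,"jaw": 2.2},
    {"x": 0,"y": 0,"z": 0,"twist": 0,"jaw": 1.4},
    {"x": 0,"y": 0,"z": 0,"twist": 0,"jaw": 0.8},
    {"x": 0,"y": 0,"z": 0,"twist": 0,"jaw": 0.5},
    {"x": 0,"y": 0,"z": 0,"twist": 0,"jaw": 0.5},
    {"x": 0,"y": 0,"z": 0,"twist": 0,"jaw": 0.5},
    {"x": 0,"y": 0,"z": 0,"twist": 0,"jaw": 0.5}
  ]
}}

```text
clock: 11.37
eef_pos: [0.5214, 0.1824, 0.0479]
tool_rot: [0.562, -0.431, -0.561, -0.429]
ft_force: [0.3, -4.3, 6.4]
grip_width: 0.0135
```

>>> {"fn": "step_arm", "kwargs": {
  "series": [
    {"x": -0.13,"y": 0.48,"z": 0,"twist": 0,"jaw": 0.5},
    {"x": -0.26,"y": 0.96,"z": 0,"twist": 0,"jaw": 0.5},
    {"x": -0.39,"y": 1.45,"z": 0,"twist": 0,"jaw": 0.5},
    {"x": -0.52,"y": 1.93,"z": 0,"twist": 0,"jaw": 0.5},
    {"x": -0.66,"y": 2.41,"z": 0,"twist": 0,"jaw": 0.5},
    {"x": -0.79,"y": 2.9,"z": 0,"twist": 0,"jaw": 0.5},
    {"x": -0.92,"y": 3.38,"z": 0,"twist": 0,"jaw": 0.5},
    {"x": -0.97,"y": 3.57,"z": 0,"twist": 0,"jaw": 0.5},
    {"x": -0.97,"y": 3.57,"z": 0,"twist": 0,"jaw": 0.5},
    {"x": -0.97,"y": 3.57,"z": 0,"twist": 0,"jaw": 0.5}
  ]
}}

```text
clock: 12.2
eef_pos: [0.5122, 0.2164, 0.048]
tool_rot: [0.562, -0.432, -0.56, -0.429]
ft_force: [2.6, -6.3, 1.0]
grip_width: 0.0132
```

```bash
python3 - <<'E'
from h import *
bot.camera('wrist');bot.camera('wrist');o,_,_=snap('wrist','w10');snap('scene','s10');snap('top','t10');print(o['eef_pos'],bot.get_obs()['eef_pos'],bot.get_obs()['ft_force'])
b=cv2.imread('pics/s10.png')[200:330,230:410];cv2.imwrite('pics/s10c.png',cv2.resize(b,None,fx=4.4,fy=4.4,interpolation=cv2.INTER_CUBIC))
E
```

```text
[0.51219278 0.21631451 0.04794199] [0.51222928 0.21623827 0.04795844] [ 2.83145375 -6.55459668  0.50496274]
```

View pics/w10.png

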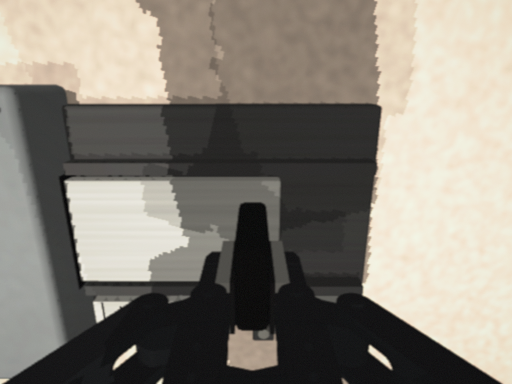

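View pics/s10c.png

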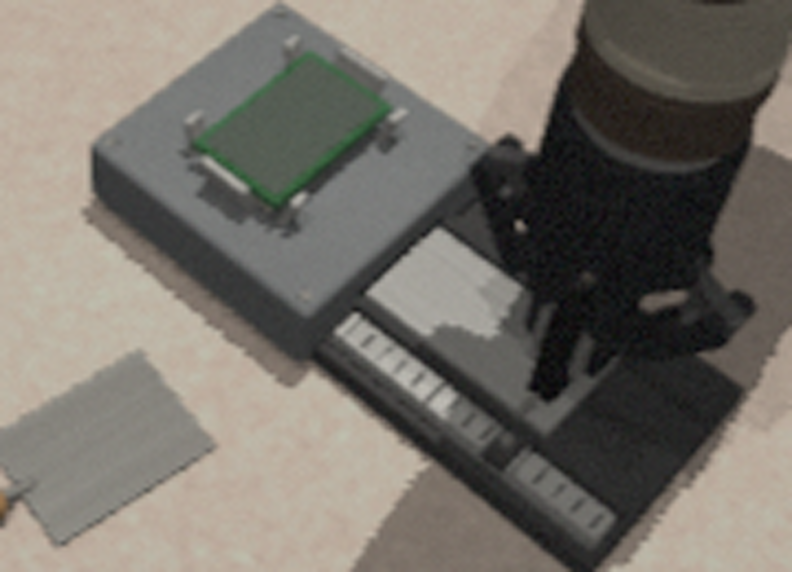

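```bash
python3 - <<'E'
from h import *
a=np.radians(15.2);Rn=np.array([[np.cos(a),-np.sin(a)],[np.sin(a),np.cos(a)]])
g=lambda t,u,v,z:((ray(t,np.array([[u,v]]),z)[0,:2]-[.5545,.0526])@Rn).round(4)
# slide front edge via gradient
for t,rows,lo,hi in (('w9',range(165,185),262,282),('w10',range(182,200),268,290)):
    p=load(t)[1].astype(float).mean(2);r=[]
    for v in rows:
        d=-np.diff(p[v,lo:hi]);k=d.argmax();
        w=np.clip(d[max(k-1,0):k+2],0,None);r.append((lo+.5+(w@np.arange(max(k-1,0),max(k-1,0)+len(w)))/w.sum(),v))
    print(t,np.median([g(t,u,v,.026) for u,v in r],0))
b=cv2.imread('pics/s10.png')[270:312,325:370];b=cv2.convertScaleAbs(b,alpha=1.8);x=cv2.resize(b,None,fx=12,fy=12,interpolation=cv2.INTER_CUBIC)
c=cv2.imread('pics/w10.png')[280:350,220:300];c=cv2.convertScaleAbs(c,alpha=3);y=cv2.resize(c,None,fx=3,fy=3)
im=np.zeros((504,790,3),np.uint8);im[:504,:540]=x;im[:210,545:785]=y;cv2.imwrite('pics/z10.png',im)
E
```

```text
w9 [-0.0135  0.1487]
w10 [-0.02335  0.18395]
```

View pics/z10.png

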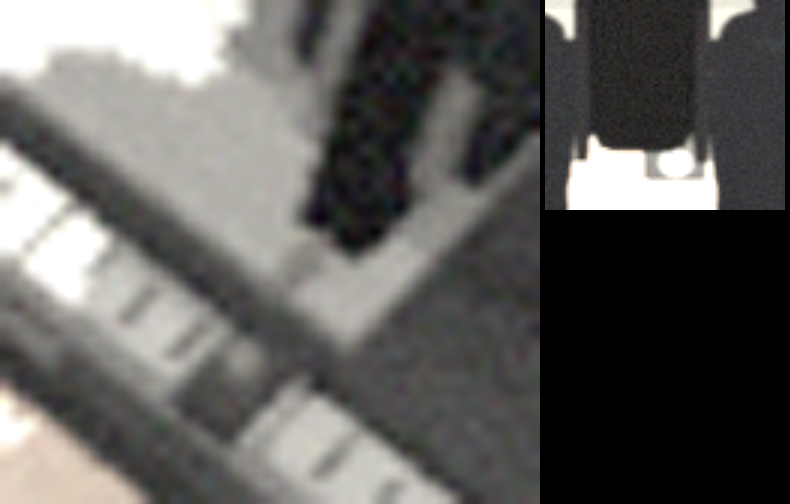

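```bash
python3 - <<'E'
from h import *
a=np.radians(15.2);Rn=np.array([[np.cos(a),-np.sin(a)],[np.sin(a),np.cos(a)]])
g=lambda t,u,v,z:((ray(t,np.array([[u,v]]),z)[0,:2]-[.5545,.0526])@Rn).round(4)
print('knob w9',g('w9',395/5+224.6,512/5+159.6,.039),'nose z28,31',g('w9',391/5+224.6,372/5+159.6,.028),g('w9',391/5+224.6,372/5+159.6,.031),'clip L',g('w9',355/5+224.6,480/5+159.6,.035))
c=lambda x,y:((x-545)/3+219.8,y/3+279.8)
print('knob w10',g('w10',*c(675,163),.039),'clip L',g('w10',*c(647,165),.035))
print('handle top w10',g('w10',252.5,290,.08),g('w10',252.5,325,.08),g('w10',253,205,.08))
print('w4 knob', g('w4',578/5+369.6,517/4.4+19.6,.039),'nose',g('w4',480,114.6,.03)); print('w8 knob',g('w8',386/6+379.6,530/6+139.6,.039))
C=cloud('w9');print(C[232:242,303,2].round(4));C=cloud('w8');print(C[200:212,398:401,2].round(4).T, C[202:212,441,2].round(4))
C=cloud('w4');print(C[105:116,437,2].round(4),C[110:122,480,2].round(4))
E
```

```text
knob w9 [0.0526 0.1753] nose z28,31 [0.0341 0.1754] [0.0327 0.1749] clip L [0.0492 0.1695]
knob w10 [0.0538 0.1758] clip L [0.0577 0.1707]
handle top w10 [-0.0013  0.1703] [0.0146 0.1703] [-0.0353  0.1706]
w4 knob [0.0535 0.1759] nose [0.0352 0.1734]
w8 knob [0.0532 0.1758]
[0.0268 0.0258 0.0259 0.0279 0.03   0.0321 0.0324 0.0319 0.0316 0.0325]
[[0.0303 0.0304 0.0306 0.0301 0.0308 0.0262 0.0277 0.0275 0.0176 0.0198
  0.0231 0.0256]
 [0.031  0.0313 0.0316 0.0304 0.0311 0.0251 0.0275 0.0273 0.0181 0.0202
  0.0233 0.0253]
 [0.0297 0.0308 0.03   0.0305 0.0308 0.0269 0.0264 0.0269 0.0174 0.0207
  0.0229 0.0258]] [0.0273 0.0271 0.0268 0.0274 0.03   0.0312 0.0322 0.0309 0.0313 0.032 ]
[0.0299 0.0299 0.0328 0.0298 0.0311 0.0303 0.0308 0.0328 0.0271 0.0271
 0.0267] [0.0217 0.0264 0.0273 0.0268 0.3359 0.0309 0.0308 0.0304 0.0308 0.0318
 0.0314 0.0325]
```

>>> {"fn": "step_arm", "kwargs": {
  "series": [
    {"x": -0.05,"y": 0.2,"z": 0,"twist": 0,"jaw": 0.5},
    {"x": -0.1,"y": 0.4,"z": 0,"twist": 0,"jaw": 0.5},
    {"x": -0.15,"y": 0.57,"z": 0,"twist": 0,"jaw": 0.5},
    {"x": -0.15,"y": 0.57,"z": 0,"twist": 0,"jaw": 0.5},
    {"x": -0.15,"y": 0.57,"z": 0,"twist": 0,"jaw": 0.5},
    {"x": -0.15,"y": 0.57,"z": 0,"twist": 0,"jaw": 0.5}
  ]
}}

```text
clock: 12.95
eef_pos: [0.5112, 0.2201, 0.048]
tool_rot: [0.563, -0.433, -0.559, -0.429]
ft_force: [2.0, -6.6, 0.7]
grip_width: 0.0133
```

```bash
cat > m.py <<'E'
from h import *
import sys
t=sys.argv[1]
bot.camera('wrist');o,_,_=snap('wrist','w'+t);snap('scene','s'+t);e=bot.get_obs()['eef_pos']
print(e,'tcp pull since grip',(e[:2]-[.5214,.1824])@[-.2622,.965],bot.get_obs()['clock'],bot.get_obs()['ft_force'])
a=np.radians(15.2);Rn=np.array([[np.cos(a),-np.sin(a)],[np.sin(a),np.cos(a)]])
g=lambda t,u,v,z:((ray(t,np.array([[u,v]]),z)[0,:2]-[.5545,.0526])@Rn).round(4)
p=load('w'+t)[1].astype(float).mean(2);r=[]
for v in range(182,200):
    d=-np.diff(p[v,268:290]);k=d.argmax();w=np.clip(d[max(k-1,0):k+2],0,None);r.append(g('w'+t,268.5+(w@np.arange(max(k-1,0),max(k-1,0)+len(w)))/w.sum(),v,.026))
print('slide',np.median(r,0),'pull',np.median(r,0)[1]-.1487)
b=cv2.imread(f'pics/s{t}.png')[270:312,325:370];x=cv2.resize(cv2.convertScaleAbs(b,alpha=1.8),None,fx=12,fy=12,interpolation=cv2.INTER_CUBIC)
c=cv2.imread(f'pics/w{t}.png')[280:350,220:300];y=cv2.resize(cv2.convertScaleAbs(c,alpha=3),None,fx=3,fy=3)
im=np.zeros((504,790,3),np.uint8);im[:504,:540]=x;im[:210,545:785]=y;cv2.imwrite(f'pics/z{t}.png',im)
E
python3 m.py 11
```

```text
[0.51116475 0.22010121 0.04795998] tcp pull since grip 0.03906535098717297 13.1 [ 2.27508824 -6.64201776  1.29827078]
slide [-0.02335  0.1881 ] pull 0.03939999999999999
```

View pics/z11.png

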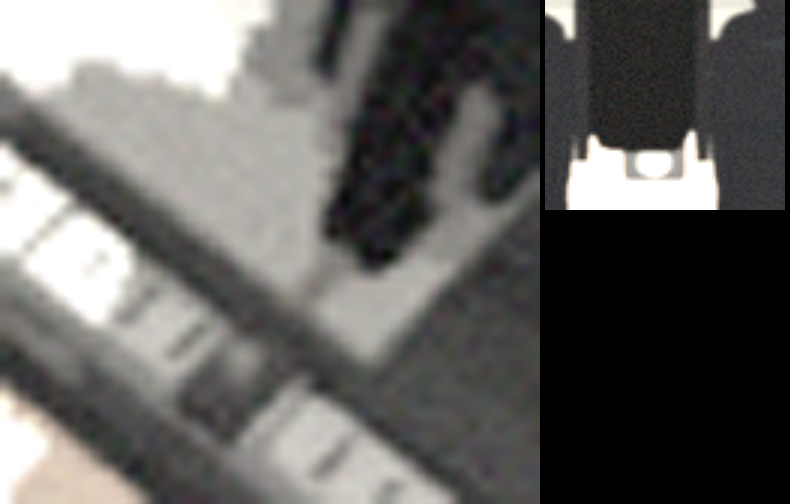

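```bash
python3 - <<'E'
from h import *
a=np.radians(15.2);Rn=np.array([[np.cos(a),-np.sin(a)],[np.sin(a),np.cos(a)]])
g=lambda t,u,v,z:((ray(t,np.array([[u,v]]),z)[0,:2]-[.5545,.0526])@Rn).round(4)
c=lambda x,y:((x-545)/3+219.8,y/3+279.8)
print('knob',g('w11',*c(655,163),.039),'body L/R',g('w11',*c(626,165),.035),g('w11',*c(683,165),.035),'handle',g('w11',*c(642,100),.08),g('w11',*c(642,30),.08))
print('tilt',load('w11')[0]['tool_rot'])
# handle top edges by gradient across several rows
p=load('w11')[1].astype(int);print(p[292,222:285].sum(1))
def P(x,y,z):
    X=np.r_[Rn@[x,y]+[.5545,.0526],z];u=proj('s11',X)[0];return ((u-[325,270]+.5)*12).round(0)
for y in(.174,.1755):print(y,'ptr',P(.034,y,.028),'ptr root',P(.018,y,.028),'nose far',P(.045,y,.03),'knob',P(.053,y,.039))
E
```

```text
knob [0.0539 0.176 ] body L/R [0.0578 0.1707] [0.0577 0.1812] handle [0.0091 0.1742] [-0.0013  0.1743]
tilt [ 0.56288106 -0.43298623 -0.55857429 -0.42858208]
[ 62  63  63  70 124 181 197 157  91  67  61  66  54  43  42  34  36  44
  41  37  45  40  40  46  42  45  47  35  40  43  35  28  40  33  31  44
  39  40  37  41  42  42  37  42  43  40  44  35  44  60  57  63  90 165
 197 169 103  64  59  62  62  62  63]
0.174 ptr [292. 325.] ptr root [347. 266.] nose far [255. 360.] knob [236. 363.]
0.1755 ptr [299. 331.] ptr root [354. 272.] nose far [262. 366.] knob [243. 368.]
```

>>> {"fn": "step_arm", "kwargs": {
  "series": [
    {"x": -0.06,"y": 0.22,"z": 0,"twist": 0,"jaw": 0.5},
    {"x": -0.08,"y": 0.31,"z": 0,"twist": 0,"jaw": 0.5},
    {"x": -0.08,"y": 0.31,"z": 0,"twist": 0,"jaw": 0.5},
    {"x": -0.08,"y": 0.31,"z": 0,"twist": 0,"jaw": 0.5},
    {"x": -0.08,"y": 0.31,"z": 0,"twist": 0,"jaw": 0.5}
  ]
}}

```text
clock: 13.52
eef_pos: [0.5108, 0.2215, 0.048]
tool_rot: [0.563, -0.434, -0.558, -0.428]
ft_force: [1.5, -7.1, 0.0]
grip_width: 0.0128
```

```bash
python3 m.py 12; python3 - <<'E'
from h import *
p=load('w12')[1].astype(int);print(p[292,222:285].sum(1));print(p[333,240:275].sum(1))
snap('top','t12');b=cv2.imread('pics/t12.png')[185:250,140:220];cv2.imwrite('pics/t12c.png',cv2.convertScaleAbs(cv2.resize(b,None,fx=9,fy=9,interpolation=cv2.INTER_CUBIC),alpha=1.8))
E
```

```text
[0.51079985 0.22144253 0.04797162] tcp pull since grip 0.040455403413291575 13.6667 [ 2.15947974 -6.97125332  0.60420303]
slide [-0.02335  0.1895 ] pull 0.0408
[ 60  69  50  74 131 179 195 156  91  64  61  59  47  47  44  41  31  43
  41  40  43  45  48  48  35  33  38  37  37  45  38  40  37  48  45  40
  46  32  54  37  43  42  46  31  44  35  37  40  49  62  66  60  95 164
 198 171 111  65  51  58  62  56  59]
[447 445 422 328 197 161 164 191 273 331 349 347 347 345 342 341 342 336
 319 258 187 168 161 170 259 382 452 462 445 373 253 180 165 186 226]
```

View pics/z12.png

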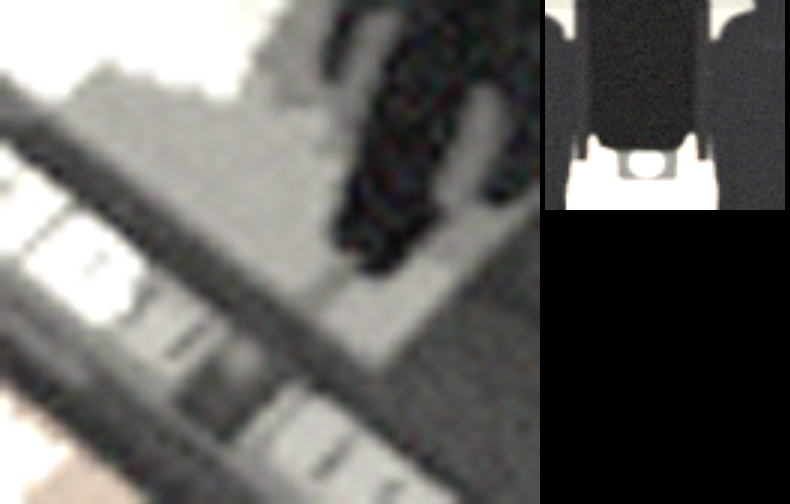

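View pics/t12c.png

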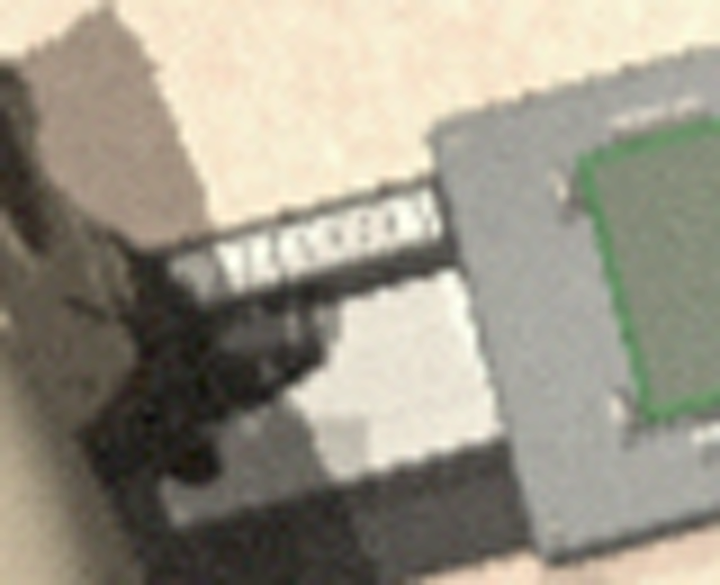

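The pull is now about 40.5 mm and the pointer, nose and clip centre line up. The plate still sits in its guides. I'll check stability before handing in.

>>> {"fn": "step_arm", "kwargs": {
  "series": [
    {"x": -0.05,"y": 0.19,"z": 0,"twist": 0,"jaw": 0.5},
    {"x": -0.05,"y": 0.19,"z": 0,"twist": 0,"jaw": 0.5},
    {"x": -0.05,"y": 0.19,"z": 0,"twist": 0,"jaw": 0.5},
    {"x": -0.05,"y": 0.19,"z": 0,"twist": 0,"jaw": 0.5},
    {"x": -0.05,"y": 0.19,"z": 0,"twist": 0,"jaw": 0.5},
    {"x": -0.05,"y": 0.19,"z": 0,"twist": 0,"jaw": 0.5}
  ]
}}

```text
clock: 14.22
eef_pos: [0.5108, 0.2217, 0.048]
tool_rot: [0.564, -0.435, -0.557, -0.428]
ft_force: [2.8, -7.1, 0.7]
grip_width: 0.0131
```

```bash
python3 m.py 13
```

```text
[0.51074787 0.22166984 0.04800469] tcp pull since grip 0.040688387328144324 14.3667 [ 2.52211414 -7.12574068  0.28166711]
slide [-0.02335  0.1897 ] pull 0.04100000000000001
```

```bash
python3 -c "
from workcell import bot
print(bot.job_done()); o=bot.get_obs(); print(o['clock'],o['eef_pos'],o['grip_width'],o['ft_force'])"
```

```text
the job is handed in; nothing more can be done
None
the job is handed in; nothing more can be done
```

I placed the coated plate in the light box's guides with the shutter closed, then pulled the shutter handle to the index. The arm was still holding the handle when I handed the job in, at about 14 s.

**Plate:** I gripped it across the middle of its long edges, lifted it off the stand and set it down with about 5 N of contact. After letting go it was level and between the guides. Depth readings put its top at 68.7 mm (68 mm expected), and its centre was within about 1.5 mm of the nest. Later scene views showed it still seated, and I did not touch the tape roll, ink jar or spatula.

**Shutter:** The pull held steady at 40.7 mm by arm position and 41.0 mm by the slide edge in the picture. The grip opening was 13 mm and the spring load about 7 N. The near-overhead wrist views put the index 40.2 to 40.9 mm from the closed pointer.

**Disagreement:** Two earlier slanted views gave 38.2 and 39.4 mm for that distance. I trusted them less because they also show the side faces of the clip nose. The handle hid the pointer from the wrist camera at the end. The final alignment therefore rests on the handle's mid-plane against the clip, plus a coarse look from the scene camera, and could be off by 1 to 2 mm.

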